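Lantern collar: reject the cracked dome, seat the collar

TASK

Take the cracked dome off the lantern that stands in the wooden cradle and drop it into the black reject crate. Then turn the knurled metal collar on that lantern until its hidden keyways drop over the pins, push it fully home on the lantern's shoulder against the spring, and finish while still holding it pushed home with the gripper: do not let go. Leave the brass bowl, the paint jar and the little red oil lamp where they are.

Things in the scene. Friction and masses are not known exactly. Their poses are not given: they have to be found in the camera images.
- lantern: Unpainted terracotta lantern pot, 104 mm wide at the belly, fixed in a 130 mm square, 12 mm thick wooden cradle with four short wooden posts (16 mm thick, 42 mm high, on a 64 mm radius). Cannot be moved. Origin: centre of the cradle's underside on the table. A steel spigot 34 mm in diameter stands up 28 mm from its shoulder, under the collar.
- seat (a point): Centre of the lantern's flat shoulder (60 mm across), 100 mm over the table, z up: where the collar's lower rim lies when fully home. The spigot rises from it; below the shoulder's edge the pot widens to its belly.
- collar: Knurled aluminium cap, 52 mm in diameter, 35 mm high, closed top, 0.13 to 0.19 kg, loose on the spigot with 1 mm clearance all round; grip it across the diameter. Origin: centre of its lower rim, z along its axis. Inside, unseen: three keyways 9 mm wide, 120 degrees apart. At the start its rim rests on three hidden 5 mm pins of the spigot, origin 10 mm above seat.
- collar_top (a point): Centre of the collar's flat top. No orientation tells where the pins are. The keyways meet them after about 0.45 to 1.65 rad clockwise from above (or 0.44 to 1.64 anticlockwise), with about 0.1 rad of play each way. Then the collar drops 5 mm, onto a spring plunger; the last 5 mm need a push of about 5 N, and it springs back if let go.
- dome: Cracked terracotta lantern dome, 68 mm in diameter at its flat underside, 72 mm high overall, about 0.11 kg, lying loose on the collar's flat top. Origin: centre of its underside (starts 145 mm over the table). The shell is 28 mm high; above it stands a beaded finial 18 to 20 mm thick, from 34 to 72 mm above the underside, to be gripped.
- crate: Open black plastic slatted crate, fixed, 220 mm along its x by 180 mm along its y, 100 mm high, walls and floor 6 mm. Origin: centre of its underside on the table. A few thin shards lie in it. It stands on the left or on the right, the lantern on the other side.
- bowl: Bystander: small brass bowl, 64 mm wide, 30 mm high; origin at the centre of its underside. Leave alone.
- paint: Bystander: yellow paint jar, 54 mm wide, 110 mm high; origin at the centre of its underside. Leave alone.
- diya: Bystander: little red oil lamp, 52 mm wide, 34 mm high; origin at the centre of its underside. Leave alone.
Not all that is in view belongs to the job. Leave any blue look-alike of the lantern alone.

How it is judged:
By the outcome, as a careful person would: the job done as asked, in the order asked, and still so for the second after the job is handed in, while the arm keeps its last pose, push and grip.
It also fails if it takes over 67 s, if anything falls off the work surface, if the arm or the gripper's body presses on something with over 40 N, if the wrist force passes 120 N, or if a joint passes its speed limit or range.

ROBOT

A 6-joint arm with a two-finger parallel gripper is mounted at the origin on the work surface. World frame = base frame: x ahead of the robot, y to its left, z up, the work surface at z = 0. Lengths are in mm, angles in rad, forces in N, time in s.
With the tool pointing down it reaches from about 350 to 1000 mm from the base axis. Payload 7.1 kg.
Tool frame: the origin (TCP) lies midway between the tips of the shut fingers; the grasp point (between the pads) lies 19 mm behind it (r.hold_point_z is the distance from the TCP to the grasp point, in mm); z points along the fingers, y is the line along which they close (so a half turn about z gives the same grasp; the last joint's range is limited). The gripper opens to 85 mm and grips with 20 to 120 N. Pads are 22 mm wide; open, the fingers measure 114 mm over their backs; the gripper's body (76 mm by 85 mm) begins 54 mm behind the grasp point. The pads swing forward as they close: fully open they stand 13 mm farther back than shut.
Start: joints at [1.084, 0.423, 1.63, -0, 1.089, -0.019], TCP at [281.795, 557.85, 231.319] pointing down, gripper open.
Joint ranges: [-3, 3], [-0.9, 2.11], [0.09, 2.58], [-1.31, 4.45], [0.11, 2.69], [-2.54, 2.54]. Speed limits (rad/s): [2.39, 2.39, 3.01, 3.14, 3.14, 3.14].

INTERFACE

Orientations are given as a unit quaternion [x, y, z, w].
In Python, from rig import read_state, grab_frame, order, r gives the robot as it stands.
- The arm moves only by the shell command python3 -m inch 'ROWS'. ROWS is JSON, one flat list of numbers, 7 for each row, row after row: the shift along the tool's x, y, z in cm, then the turn, a rotation vector about the tool's x, y, z in degrees, then the closure in counts, from 0 (fully open) to 255 (shut). In form: [tx, ty, tz, ax, ay, az, claw, tx, ty, tz, ax, ay, az, claw, ...]. A call has 1 to 20 rows; each row shifts and turns the commanded pose from where the row before left it, along the tool's axes as they then stand; what a row does not reach is not made up. A row lasts 1/10 s, in which the tool goes at most 50 mm and 8.59 degrees, less where a joint would pass 70% of its speed; a pose out of reach is approached as far as the arm can. A call is refused whole if a number of a shift passes 5 or a number of a turn 8.59, either way. A call with a gripper value outside its range is refused whole. The fingers move at their own pace and stop on an object; the grip force is fixed at half the most. Time passes only in rows, so rows that do not move let the fingers close. It gives the time, the measured TCP pose, the force, the opening and the grip force at its end, in the units of the state.
- read_state(): the state, without advancing time (a new reading comes with each control period).
- grab_frame(name): name is "scene" or "top" or "wrist"; returns a dict with "image" (384x512x3 uint8, red, green, blue), "mtx" (3x3 intrinsics, pixels), "k1" (the pictures are not rectified: a ray, as slopes to the right and down, at radius r is drawn at 1 + k1 r^2 times it, then the intrinsics apply), "eye" and "rotation" of the camera in the world. Camera axes: x right, y up, looking along -z (the intrinsics and any distortion apply to the point x, -y, -z); pixel columns grow to the right and rows downward; lengths in mm; the calibration is good to about 2 mm. A picture is of the moment at which its call begins. There is no depth.
- order.finish_job(): hands the job in; it is judged then, once.
The state is a dict: "t": time; "q": joint angles; "joint_velocities": joint speeds; "effort": joint torques, N m; "tcp_pos": TCP position; "tcp_rot": TCP orientation; "force": force on the tool from outside, world axes, zero at the start; "ft_torque": the same for the moment, N m; "finger_gap": finger opening in mm; "grip_force": force on a finger pad.
Only numpy, scipy, OpenCV 4.12 (cv2) and the standard library are available. Lean on these libraries where they do the work, as an engineer would, in place of code of your own. Each camera call takes 0.05 s, during which the arm holds its last target. There are 200 camera calls.

## Working session

There is one attempt and no reset: what is moved stays moved. The work goes in short steps, Python scripts to look and compute and a shell command to move; the robot and the scene stay as the last step left them, time stands still between calls to the robot, and variables do not carry over. Pictures are saved under pics/ and viewed, at most 10 in all, crops included, and the job is handed in when it is done.

```bash
ls; mkdir -p pics
cat > h.py <<'E'
import numpy as np, cv2
from rig import read_state, grab_frame, order, r
def save(n,f): cv2.imwrite(f,cv2.cvtColor(n['image'],cv2.COLOR_RGB2BGR))
def ray(c,u,v):
    K=np.array(c['mtx'],float); k=float(c['k1'])
    p=cv2.undistortPoints(np.array([[[u,v]]],float),K,np.array([k,0,0,0,0.]))[0,0]
    d=np.array(c['rotation'])@np.array([p[0],-p[1],-1.]); return np.array(c['eye'],float),d/np.linalg.norm(d)
def tri(rs):
    A=sum(np.eye(3)-np.outer(d,d) for o,d in rs); b=sum((np.eye(3)-np.outer(d,d))@o for o,d in rs)
    x=np.linalg.solve(A,b); return x,[round(float(np.linalg.norm(np.cross(x-o,d))),1) for o,d in rs]
def plane(c,u,v,z):
    o,d=ray(c,u,v); return o+d*(z-o[2])/d[2]
def proj(c,X):
    K=np.array(c['mtx'],float); p=np.array(c['rotation']).T@(np.array(X,float)-np.array(c['eye'])); a=np.array([p[0],-p[1]])/-p[2]
    a=a*(1+c['k1']*(a@a)); return K[0,0]*a[0]+K[0,2],K[1,1]*a[1]+K[1,2]
E
python3 - <<'E'
from h import *
import pickle
C={n:grab_frame(n) for n in('scene','top','wrist')}
pickle.dump(C,open('c0.pkl','wb'))
im=np.hstack([cv2.resize(C[n]['image'],(400,300)) for n in('scene','top')])
save(C['scene'],'pics/s.png');save(C['top'],'pics/t.png')
for n in C: print(n,C[n]['eye'],C[n]['k1'])
s=read_state();print(s['t'],s['tcp_pos'],s['tcp_rot'],s['finger_gap'],r.hold_point_z)
E
```

```text
pics
scene [1371.45586326 -105.13053504  657.82109257] -0.056797276972451446
top [ 377.12202781  -95.98246225 1181.11369684] 0.020197101568560128
wrist [219.07233842 588.67106226 373.59769479] -0.007946606932090188
0.15 [281.59862751 557.5161146  230.75775255] [ 2.31767960e-01  9.72770938e-01 -5.40614490e-04 -1.47636603e-04] 85.3812222609033 18.700000000000003
```

View pics/s.png

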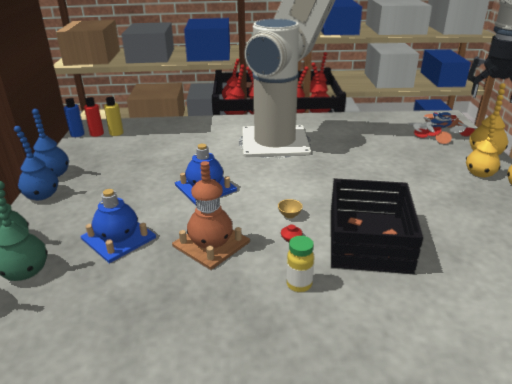

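View pics/t.png

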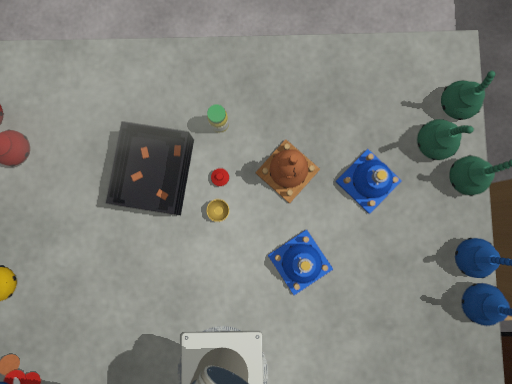

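Candidates for the lantern are the terracotta one in the wooden cradle (scene 209,225; top 289,169) and the two blue look-alikes (scene 115,222 and 205,170; top 375,180 and 302,265). The green, blue and yellow pots at the edges are also possible. I choose the terracotta one because it has the wooden cradle, the knurled metal collar and the dome. The crate is at scene (372,222), top (152,168). I'll check the choice in one close crop.

Run:
```python
import pickle
from h import *
C=pickle.load(open('c0.pkl','rb'))
a=C['scene']['image'][165:265,165:255]; b=C['top']['image'][135:205,250:330]
im=np.hstack([cv2.resize(a,None,fx=5,fy=5,interpolation=2)[:500],cv2.copyMakeBorder(cv2.resize(b,None,fx=4,fy=4,interpolation=2),0,220,0,0,0)])
cv2.imwrite('pics/c.png',im[:,:,::-1]);print(im.shape)
```

```text
(500, 770, 3)
```

View pics/c.png

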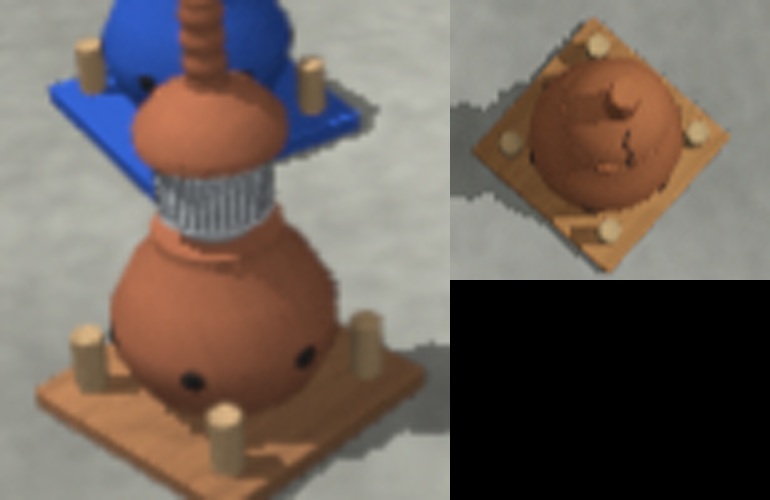

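The crop shows the terracotta lantern with its knurled collar (scene ≈ 208,206), the dome with its crack, and the finial (tip in top ≈ 293.5,159). The choice is confirmed. Next I measure positions.

Run:
```python
import pickle
from h import *
C=pickle.load(open('c0.pkl','rb'));S,T=C['scene'],C['top']
# dome+finial terracotta rows in scene
im=S['image'].astype(int); m=(im[...,0]>im[...,2]*1.5)&(im[...,0]>70)
for v in range(155,204,3):
    x=np.where(m[v,185:235])[0]+185
    print(v,(x.min(),x.max()) if len(x) else None,end=' ')
print()
cs=[(285.7,139.5),(320,169.2),(288.7,203),(255.5,172.5)]
P=np.array([plane(T,*c,12) for c in cs]);print(P.round(1),P.mean(0).round(1))
c=P.mean(0)
print('edges',[np.linalg.norm(P[i]-P[i-1]).round(0) for i in range(4)])
for z in (100,110,145,173,179,217): print(z,np.round(proj(S,[c[0],c[1],z]),1),np.round(proj(T,[c[0],c[1],z]),1))
# scene corners: left , front, right
for c2 in((172.6,244.6),(249.8,241)): print(plane(S,*c2,12).round(1))
for v in (176,177,178,179): print(v,[ (x:=tri([ray(S,205.7,v),ray(T,293.3,159.3)]))[0].round(1),x[1]])
for n,cc in(('crate rim',[(122,123),(193,131),(181,215),(107,205)]),):
    Q=np.array([plane(T,*q,100) for q in cc]);print(n,Q.round(0),Q.mean(0).round(0))
for q,z in(((218,117),110),((220,178),30),((217,211),25)):print(plane(T,*q,z).round(0))
for q in((375,180),(302,265)):print('blue',plane(T,*q,100).round(0))
```

```text
155 None 158 None 161 None 164 (np.int64(201), np.int64(208)) 167 (np.int64(201), np.int64(208)) 170 (np.int64(202), np.int64(208)) 173 (np.int64(202), np.int64(208)) 176 (np.int64(202), np.int64(209)) 179 (np.int64(202), np.int64(228)) 182 (np.int64(197), np.int64(228)) 185 (np.int64(194), np.int64(228)) 188 (np.int64(192), np.int64(221)) 191 (np.int64(192), np.int64(221)) 194 (np.int64(192), np.int64(220)) 197 (np.int64(195), np.int64(217)) 200 (np.int64(201), np.int64(206)) 203 None Traceback (most recent call last):
  File "<stdin>", line 11, in <module>
  File "h.py", line 12, in plane
    o,d=ray(c,u,v); return o+d*(z-o[2])/d[2]
        ~~~^^^^^^^
  File "h.py", line 7, in ray
    d=np.array(c['rotation'])@np.array([p[0],-p[1],-1.]); return np.array(c['eye'],float),d/np.linalg.norm(d)
      ~~~~~~~~~~~~~~~~~~~~~~~^~~~~~~~~~~~~~~~~~~~~~~~~~~
ValueError: matmul: Input operand 1 has a mismatch in its core dimension 0, with gufunc signature (n?,k),(k,m?)->(n?,m?) (size 3 is different from 4)
```

```bash
sed -i "s/np.array(c\['rotation'\])/R.from_quat(c['rotation']).as_matrix()/; 1a from scipy.spatial.transform import Rotation as R" h.py
cat > m.py <<'E'
import pickle
from h import *
C=pickle.load(open('c0.pkl','rb'));S,T=C['scene'],C['top']
cs=[(285.7,139.5),(320,169.2),(288.7,203),(255.5,172.5)]
P=np.array([plane(T,*c,12) for c in cs]);print(P.round(1),P.mean(0).round(1))
c=P.mean(0)
print('edges',[np.linalg.norm(P[i]-P[i-1]).round(0) for i in range(4)])
for z in (100,110,145,173,179,217): print(z,np.round(proj(S,[c[0],c[1],z]),1),np.round(proj(T,[c[0],c[1],z]),1))
for c2 in((172.6,244.6),(249.8,241)): print(plane(S,*c2,12).round(1))
for v in (162.,164): print(v,[ (x:=tri([ray(S,204.9,v),ray(T,293.5,159.3)]))[0].round(1),x[1]])
for n,cc in(('crate rim',[(122,123),(193,131),(181,215),(107,205)]),):
    Q=np.array([plane(T,*q,100) for q in cc]);print(n,Q.round(0),Q.mean(0).round(0))
for q,z in(((218,117),110),((220,178),30),((217,211),25)):print(plane(T,*q,z).round(0))
for q in((375,180),(302,265)):print('blue',plane(T,*q,100).round(0))
E
python3 m.py
```

```text
[[ 633.1 -183.5   12. ]
 [ 546.7 -277.4   12. ]
 [ 453.3 -187.5   12. ]
 [ 540.6  -96.6   12. ]] [ 543.4 -186.2   12. ]
edges [np.float64(127.0), np.float64(128.0), np.float64(130.0), np.float64(126.0)]
100 [209.6 208. ] [289.9 166.1]
110 [209.3 204.3] [290.3 165.5]
145 [208.3 190.9] [291.4 163.3]
173 [207.4 179.9] [292.4 161.5]
179 [207.2 177.5] [292.6 161.1]
217 [205.9 161.8] [294.  158.4]
[ 559.6 -277.    12. ]
[555.  -98.4  12. ]
162.0 [array([ 541.6, -186.9,  215.5]), [1.7, 1.7]]
164 [array([ 542.3, -187.2,  211.2]), [1.6, 1.6]]
crate rim [[666. 253. 100.]
 [641.  66. 100.]
 [421.  97. 100.]
 [450. 289. 100.]] [545. 176. 100.]
[675.  -1. 110.]
[525.   2.  30.]
[434.  11.  25.]
blue [ 503. -404.  100.]
blue [ 290. -210.  100.]
```

```bash
python3 -m inch '[0,0,-2,0,0,-6.7,0, 0,0,-2,0,0,-6.7,0, 0,0,-2,0,0,-6.7,0, 0,0,-2,0,0,-6.7,0, 0,-4,0,0,0,0,0, 0,-4,0,0,0,0,0]'
python3 -m inch '[-1.45,-4,0,0,0,0,0,-1.45,-4,0,0,0,0,0,-1.45,-4,0,0,0,0,0,-1.45,-4,0,0,0,0,0,-1.45,-4,0,0,0,0,0,-1.45,-4,0,0,0,0,0,-1.45,-4,0,0,0,0,0,-1.45,-4,0,0,0,0,0,-1.45,-4,0,0,0,0,0,-1.45,-4,0,0,0,0,0,-1.45,-4,0,0,0,0,0,-1.45,-4,0,0,0,0,0,-1.45,-4,0,0,0,0,0,-1.45,-4,0,0,0,0,0]'
```

```text
t: 0.75
tcp_pos: [281.7, 477.5, 311.5]
tcp_rot: [-0.001, 1.0, 0.0, 0.0]
force: [0.2, 0.3, 0.3]
finger_gap: 85.6
grip_force: 0.0
t: 2.15
tcp_pos: [484.9, -84.0, 311.3]
tcp_rot: [0.0, 1.0, 0.0, 0.0]
force: [1.1, 0.7, 0.3]
finger_gap: 85.3
grip_force: 0.0
```

```bash
python3 -m inch '[-1.5,-2.6,0,0,0,0,0,-1.5,-2.6,0,0,0,0,0,-1.2,-2.6,0,0,0,0,0,-0.5,-2.5,0,0,0,0,0,0,0,0,0,0,0,0]'
cat > snap.py <<'E'
import sys,pickle
from h import *
w=grab_frame('wrist');pickle.dump(w,open(f'w{sys.argv[1]}.pkl','wb'))
print(w['eye'],read_state()['tcp_pos'])
E
python3 snap.py 1
python3 -m inch '[1.5,2.5,0,0,0,0,0,1.5,2.5,0,0,0,0,0,0,2,0,0,0,0,0,0,0,0,0,0,0,0]'
python3 snap.py 2
python3 - <<'E'
import pickle
from h import *
im=np.hstack([cv2.resize(pickle.load(open(f'w{i}.pkl','rb'))['image'][:,:],(400,300)) for i in(1,2)])
cv2.imwrite('pics/w12.png',im[:,:,::-1])
E
```

```text
t: 2.65
tcp_pos: [532.2, -187.6, 310.8]
tcp_rot: [0.001, 1.0, -0.0, -0.0]
force: [1.0, 0.7, -0.1]
finger_gap: 85.3
grip_force: 0.0
[ 462.09428744 -187.85640776  453.83723244] [ 531.61288192 -186.14669379  310.75424993]
t: 3.1
tcp_pos: [500.8, -112.5, 311.4]
tcp_rot: [-0.001, 1.0, 0.0, -0.0]
force: [0.6, 0.1, -0.0]
finger_gap: 85.4
grip_force: 0.0
[ 430.72975826 -113.34220686  454.39235956] [ 501.33715895 -113.65412725  311.50782838]
```

View pics/w12.png

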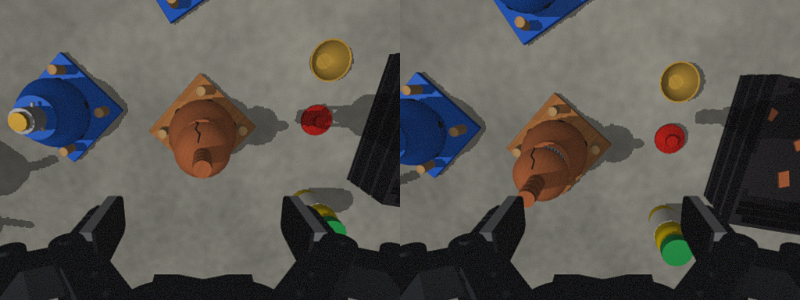

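Both wrist views show the terracotta lantern: finial tip at ≈ (203,169) left and (129,199) right, in half-scale pixels. I'll enlarge both for accurate pixels.

Run:
```python
import pickle
from h import *
a=pickle.load(open('w1.pkl','rb'))['image'][120:240,205:305];b=pickle.load(open('w2.pkl','rb'))['image'][160:280,125:225]
im=np.hstack([cv2.resize(x,(400,480),interpolation=2) for x in(a,b)])
cv2.imwrite('pics/w12c.png',im[:,:,::-1])
```

```text
(no output)
```

View pics/w12c.png

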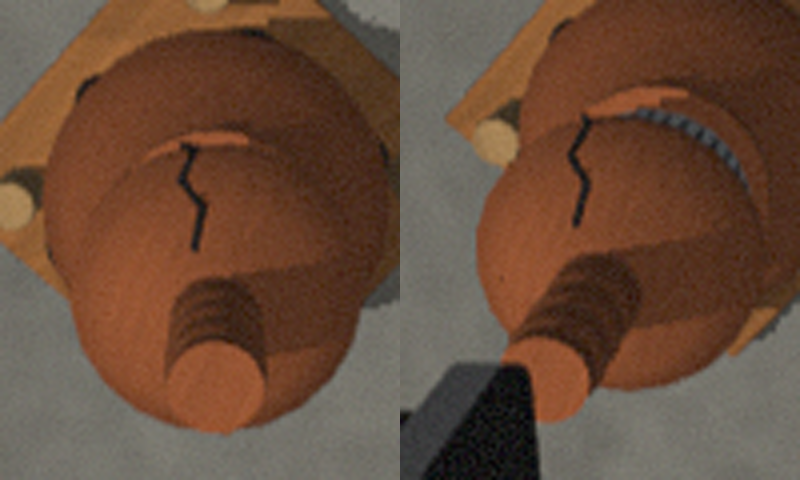

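Run:
```python
import pickle
from h import *
a,b=[pickle.load(open(f'w{i}.pkl','rb')) for i in(1,2)];C=pickle.load(open('c0.pkl','rb'))
A=ray(a,259,216.5);B=ray(b,161.5,255)
for s in([A,B],[A,B,ray(C['top'],293.5,159.3)],[A,B,ray(C['top'],293.5,159.3),ray(C['scene'],204.9,162)]):
    x=tri(s);print(x[0].round(1),x[1])
print(tri([ray(a,253.75,182),ray(b,168.75,216.25)]))
print('tip@217',plane(a,259,216.5,217).round(1),plane(b,161.5,255,217).round(1), plane(C['top'],293.5,159.3,217).round(1))
# collar rim in w2 / dome outline in w1: left/right x
print(read_state()['tcp_pos'])
```

```text
[ 546.5 -188.5  216.2] [0.2, 0.2]
[ 541.5 -186.1  226. ] [2.8, 0.9, 2.5]
[ 544.3 -187.4  217.8] [1.8, 1.6, 3.9, 1.0]
(array([ 530.77114064, -193.0699761 ,  171.81772114]), [0.0, 0.0])
tip@217 [ 546.  -188.5  217. ] [ 546.4 -188.2  217. ] [ 541.2 -185.1  217. ]
[ 501.33715895 -113.65412725  311.50782838]
```

```bash
python3 -m inch '[-2.2,-3.7,0,0,0,0,0,-2.2,-3.7,0,0,0,0,0,0,0,3,0,0,0,0,0,0,0,3,0,0,0,0,0,0,0,3,0,0,0,0,0,0,0,2,0,0,0,0,0,0,0,2,0,0,0,0,0,0,0,0,0,0,0,0]'
python3 snap.py 3
python3 - <<'E'
import pickle
from h import *
w=pickle.load(open('w3.pkl','rb'));save(w,'pics/w3.png')
E
```

```text
[ 431.19765369 -114.36833113  454.47602018] [ 501.66665669 -114.4518373   311.53302006]$: bad value
```

View pics/w3.png

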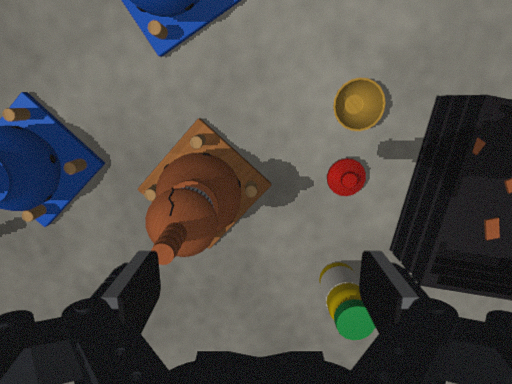

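The call was refused because I miscounted a row, so the picture shows the same pose as before (finial at 165,253). I'll retype it.

```bash
python3 -m inch '[-2.2,-3.7,0,0,0,0,0, -2.2,-3.7,0,0,0,0,0, 0,0,3,0,0,0,0, 0,0,3,0,0,0,0, 0,0,2,0,0,0,0, 0,0,0,0,0,0,0]'
python3 snap.py 3
python3 - <<'E'
import pickle
from h import *
w=pickle.load(open('w3.pkl','rb'));save(w,'pics/w4.png')
E
```

```text
t: 3.8
tcp_pos: [543.9, -189.2, 228.1]
tcp_rot: [0.0, 1.0, 0.001, -0.003]
force: [-0.2, -0.3, 0.5]
finger_gap: 85.6
grip_force: 0.0
[ 474.56942671 -189.98392135  371.51516928] [ 545.02429916 -189.50997227  230.12608917]
```

View pics/w4.png

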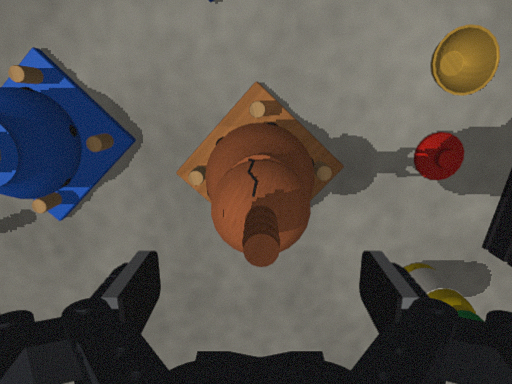

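The finial tip is at (262,250), centred between the pads (157 and 362). I'll check its x, then descend.

```bash
python3 - <<'E'
import pickle
from h import *
w=pickle.load(open('w3.pkl','rb'));print(plane(w,262,249.5,216.5))
print(proj(w,[545,-189.5,230-19+0]),proj(w,[545,-189.5,216.5]))
E
python3 -m inch '[0,0,1.7,0,0,0,0, 0,0,1.7,0,0,0,0, 0,0,1.3,0,0,0,0, 0,0,0,0,0,0,255, 0,0,0,0,0,0,255, 0,0,0,0,0,0,255, 0,0,0,0,0,0,255, 0,0,0,0,0,0,255, 0,0,0,0,0,0,255, 0,0,0,0,0,0,255, 0,0,0,0,0,0,255]'
```

```text
[ 545.93319376 -188.47872458  216.5       ]
(np.float64(259.9116381413239), np.float64(243.29276554474814)) (np.float64(259.948273645807), np.float64(247.77853141543784))
t: 4.95
tcp_pos: [546.3, -189.3, 185.0]
tcp_rot: [0.0, 1.0, -0.0, 0.001]
force: [-0.0, 0.1, 5.2]
finger_gap: 16.4
grip_force: 58.5
```

```bash
python3 -m inch '[0,0,-0.5,0,0,0,255, 0,0,-1,0,0,0,255, 0,0,-2,0,0,0,255, 0,0,-2,0,0,0,255, 0,0,-2,0,0,0,255, 0,0,0,0,0,0,255]'
python3 -m inch '[0,2,0,0,0,0,255, 0,3.5,0,0,0,0,255, 0,3.5,0,0,0,0,255, 0,3.5,0,0,0,0,255, 0,3.5,0,0,0,0,255, 0,3.5,0,0,0,0,255, 0,3.5,0,0,0,0,255, 0,3.5,0,0,0,0,255, 0,3.5,0,0,0,0,255, 0,3,0,0,0,0,255, 0,2,0,0,0,0,255, 0,1.5,0,0,0,0,255, 0,0,0,0,0,0,255, 0,0,0,0,0,0,255]'
python3 snap.py 5
python3 - <<'E'
import pickle
from h import *
w=pickle.load(open('w5.pkl','rb'));T=grab_frame('top')
im=np.hstack([cv2.resize(w['image'],(400,300)),cv2.resize(T['image'],(400,300))])
cv2.imwrite('pics/w5.png',im[:,:,::-1])
E
```

```text
t: 5.55
tcp_pos: [547.3, -189.7, 262.5]
tcp_rot: [-0.0, 1.0, -0.001, 0.003]
force: [-0.5, -0.3, -0.7]
finger_gap: 16.7
grip_force: 58.5
t: 6.95
tcp_pos: [545.5, 175.5, 258.8]
tcp_rot: [-0.0, 1.0, -0.0, -0.0]
force: [0.4, -0.1, -0.9]
finger_gap: 16.2
grip_force: 58.6
[475.48519719 175.04758982 401.82431491] [545.57227985 175.12520236 258.93155721]
```

View pics/w5.png

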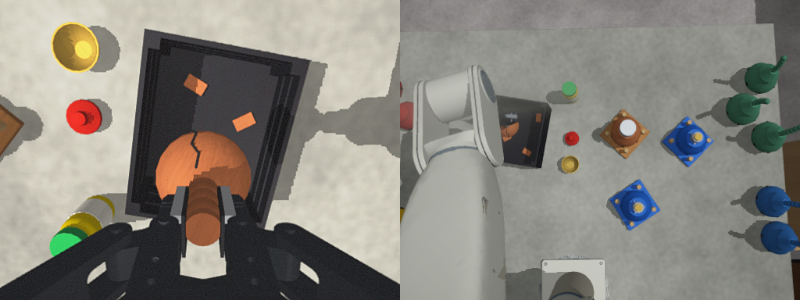

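The left view shows the dome held by the finial over the crate. The right view (top) shows the bare collar top at ≈ (227,128) half scale. I'll lower and release.

```bash
python3 -m inch '[0,0,3,0,0,0,255, 0,0,3,0,0,0,255, 0,0,3,0,0,0,255, 0,0,3,0,0,0,255, 0,0,3,0,0,0,255, 0,0,2.5,0,0,0,255, 0,0,0,0,0,0,255, 0,0,0,0,0,0,255]'
python3 -m inch '[0,0,0,0,0,0,0, 0,0,0,0,0,0,0, 0,0,0,0,0,0,0, 0,0,0,0,0,0,0, 0,0,0,0,0,0,0, 0,0,0,0,0,0,0, 0,0,-3,0,0,0,0, 0,0,-4,0,0,0,0, 0,0,-4,0,0,0,0, 0,0,-4,0,0,0,0, 0,0,-2,0,0,0,0]'
python3 -m inch '[0,-3.5,0,0,0,0,0, 0,-3.5,0,0,0,0,0, 0,-3.5,0,0,0,0,0, 0,-3.5,0,0,0,0,0, 0,-3.5,0,0,0,0,0, 0,-3.5,0,0,0,0,0, 0,-3.5,0,0,0,0,0, 0,-3.5,0,0,0,0,0, 0,-3.5,0,0,0,0,0, 0,-2.5,0,0,0,0,0, 0,0,0,0,0,0,0]'
python3 snap.py 6
python3 - <<'E'
import pickle
from h import *
pickle.dump(grab_frame('top'),open('t6.pkl','wb'));pickle.dump(grab_frame('scene'),open('s6.pkl','wb'))
E
```

```text
t: 7.85
tcp_pos: [545.9, 175.2, 84.5]
tcp_rot: [0.001, 1.0, -0.0, -0.0]
force: [1.2, 0.1, -1.1]
finger_gap: 16.4
grip_force: 58.7
t: 8.95
tcp_pos: [547.0, 176.3, 258.1]
tcp_rot: [-0.0, 1.0, 0.001, 0.002]
force: [0.7, 0.5, 0.0]
finger_gap: 85.3
grip_force: 0.0
t: 10.05
tcp_pos: [545.6, -166.9, 254.3]
tcp_rot: [0.002, 1.0, -0.0, 0.0]
force: [0.6, 0.0, 0.0]
finger_gap: 85.5
grip_force: 0.0
[ 475.49190063 -167.05769002  397.21983453] [ 545.52226733 -165.31773032  254.13758282]
```

```bash
python3 -m inch '[0,-2.3,0,0,0,0,0, 0,-2,0,0,0,0,0, 0,0,0,0,0,0,0]'
python3 snap.py 7
python3 - <<'E'
import pickle
from h import *
ws=[pickle.load(open(f,'rb')) for f in('w6.pkl','w7.pkl','t6.pkl')]
a=[w['image'] for w in ws[:2]]; t=cv2.resize(ws[2]['image'],(512,384))
s=pickle.load(open('s6.pkl','rb'))['image']
im=np.vstack([np.hstack([x[110:310,150:350] for x in a]),np.hstack([cv2.resize(s[120:270,150:430],(400,214))])])
im=cv2.resize(im,None,fx=1.4,fy=1.4,interpolation=2)
cv2.imwrite('pics/w7.png',im[:,:,::-1]);print(im.shape)
E
```

```text
t: 10.5
tcp_pos: [546.0, -207.5, 254.4]
tcp_rot: [0.0, 1.0, -0.0, 0.0]
force: [0.4, 1.4, 1.3]
finger_gap: 85.4
grip_force: 0.0
[ 475.84835592 -207.94826242  397.32984677] [ 545.81802309 -206.56161847  254.2543015 ]
(580, 560, 3)
```

View pics/w7.png

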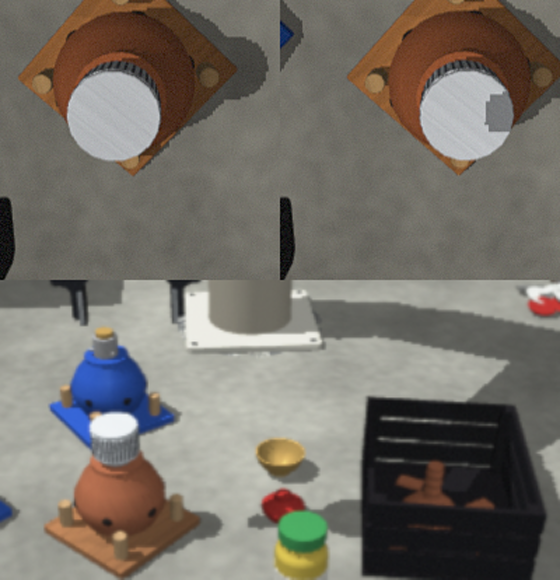

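The dome lies in the crate (434,485). The collar disc centres are at (114,115) in the left crop and (466,115) in the right crop. I'll triangulate.

Run:
```python
import pickle
from h import *
a,b,t=[pickle.load(open(f,'rb')) for f in('w6.pkl','w7.pkl','t6.pkl')]
out=[]
for w in(a,b,t):
    im=w['image'].astype(int); m=((im.min(2)>120)&(np.ptp(im,axis=2)<30)).astype(np.uint8)
    if w is t: m[:140]=0;m[185:]=0;m[:,:275]=0;m[:,305:]=0
    n,l,s,c=cv2.connectedComponentsWithStats(m); i=1+s[1:,4].argmax(); 
    h=cv2.convexHull(np.argwhere(l==i)[:,::-1].astype(np.int32)); (e,ax,_)=cv2.fitEllipse(h); print(e,ax); out.append(e)
for s in([(a,231.4,192.1),(b,283.2,191.8)],[(a,*out[0]),(b,*out[1])]):
    x=tri([ray(*q) for q in s]);print(x[0].round(1),x[1])
for w,e in zip((a,b,t),((231.4,192.1),(283.2,191.8),out[2])):print(plane(w,*e,145).round(1))
```

```text
(230.2716064453125, 192.49481201171875) (64.40723419189453, 66.59227752685547)
(282.5227966308594, 191.46165466308594) (65.14873504638672, 66.73571014404297)
(290.1051940917969, 173.6874542236328) (32.1702995300293, 35.52024459838867)
[ 546.1 -189.5  141.5] [0.1, 0.1]
[ 545.5 -190.1  143.7] [0.2, 0.2]
[ 545.  -189.1  145. ]
[ 545.2 -189.7  145. ]
[ 517.5 -182.4  145. ]
```

```bash
python3 -m inch '[0,1.75,2,0,0,0,0, 0,0,3,0,0,0,0, 0,0,3,0,0,0,0, 0,0,3,0,0,0,0, 0,0,2,0,0,0,0, 0,0,1.1,0,0,0,0, 0,0,0,0,0,0,0, 0,0,0,0,0,0,0]'
python3 -m inch '[0,0,0,0,0,0,255, 0,0,0,0,0,0,255, 0,0,0,0,0,0,255, 0,0,0,0,0,0,255, 0,0,0,0,0,0,255, 0,0,0,0,0,0,255]'
python3 -c "
from rig import *
s=read_state();print(s['q'],s['tcp_pos'],s['ft_torque'],s['force'])"
```

```text
t: 11.35
tcp_pos: [546.3, -189.2, 114.0]
tcp_rot: [-0.0, 1.0, -0.0, 0.0]
force: [0.9, -0.6, 0.7]
finger_gap: 85.3
grip_force: 0.0
t: 11.95
tcp_pos: [546.4, -190.0, 114.5]
tcp_rot: [0.0, 1.0, -0.0, 0.001]
force: [-0.9, 0.1, 5.9]
finger_gap: 50.7
grip_force: 61.5
[-3.55242617e-01  5.12832412e-01  1.80910575e+00 -1.00998012e-04
  8.17841734e-01 -1.92578618e+00] [ 546.37570995 -190.02623741  114.48528154] [-0.04455063  0.21511861  0.03562982] [-0.94190362  0.06310459  5.94990241]
```

```bash
cat > st.py <<'E'
from rig import *
s=read_state();print('   yaw6',round(float(s['q'][5]),3),'z',round(float(s['tcp_pos'][2]),1),'tz',round(float(s['ft_torque'][2]),2))
E
python3 -m inch '[0,0,0,0,0,4,255, 0,0,0,0,0,4,255, 0,0,0,0,0,4,255, 0,0,0,0,0,4,255, 0,0,0,0,0,4,255, 0,0,0,0,0,0,255]';python3 st.py
python3 -m inch '[0,0,0.1,0,0,3,255, 0,0,0,0,0,2,255, 0,0,0,0,0,0,255]';python3 st.py
python3 -m inch '[0,0,0,0,0,3,255, 0,0,0,0,0,2,255, 0,0,0,0,0,0,255]';python3 st.py
```

```text
t: 12.55
tcp_pos: [546.6, -190.0, 114.6]
tcp_rot: [0.175, 0.985, -0.0, 0.001]
force: [-1.1, -0.2, 6.3]
finger_gap: 50.8
grip_force: 61.6
   yaw6 -1.575 z 114.6 tz -0.16
t: 12.85
tcp_pos: [546.7, -190.1, 114.4]
tcp_rot: [0.217, 0.976, -0.0, 0.001]
force: [-3.1, 1.5, 13.9]
finger_gap: 50.7
grip_force: 62.4
   yaw6 -1.488 z 114.4 tz -0.09
t: 13.15
tcp_pos: [546.7, -190.0, 114.4]
tcp_rot: [0.259, 0.966, -0.0, 0.001]
force: [-2.9, 1.5, 14.2]
finger_gap: 50.3
grip_force: 62.4
   yaw6 -1.401 z 114.4 tz -0.08
```

```bash
for i in 1; do python3 -m inch '[0,0,0,0,0,3,255, 0,0,0,0,0,2,255, 0,0,0,0,0,0,255]'|grep force:;python3 st.py
python3 -m inch '[0,0,0,0,0,3,255, 0,0,0,0,0,2,255, 0,0,0,0,0,0,255]'|grep force:;python3 st.py
python3 -m inch '[0,0,0,0,0,3,255, 0,0,0,0,0,2,255, 0,0,0,0,0,0,255]'|grep force:;python3 st.py; done
```

```text
force: [-1.9, 1.0, 14.1]
grip_force: 62.4
   yaw6 -1.314 z 114.4 tz -0.08
force: [-2.3, 0.9, 14.4]
grip_force: 62.3
   yaw6 -1.227 z 114.4 tz -0.02
force: [-2.4, 0.9, 13.5]
grip_force: 62.3
   yaw6 -1.139 z 114.4 tz -0.07
```

```bash
python3 -m inch '[0,0,0,0,0,3,255, 0,0,0,0,0,2,255, 0,0,0,0,0,0,255]'|grep ^force:;python3 st.py
python3 -m inch '[0,0,0,0,0,3,255, 0,0,0,0,0,2,255, 0,0,0,0,0,0,255]'|grep ^force:;python3 st.py
python3 -m inch '[0,0,0,0,0,3,255, 0,0,0,0,0,2,255, 0,0,0,0,0,0,255]'|grep ^force:;python3 st.py
```

```text
force: [-1.8, 0.6, 13.0]
   yaw6 -1.052 z 114.4 tz -0.06
force: [-2.2, 1.0, 12.8]
   yaw6 -0.965 z 114.4 tz -0.06
force: [-2.7, -0.0, 11.6]
   yaw6 -0.878 z 114.2 tz -0.07
```

```bash
python3 -m inch '[0,0,0,0,0,2,255, 0,0,0,0,0,2,255, 0,0,0,0,0,0,255]'|grep ^force:;python3 st.py
python3 -m inch '[0,0,0,0,0,2,255, 0,0,0,0,0,2,255, 0,0,0,0,0,0,255]'|grep ^force:;python3 st.py
python3 -m inch '[0,0,0,0,0,2,255, 0,0,0,0,0,2,255, 0,0,0,0,0,0,255]'|grep ^force:;python3 st.py
```

```text
force: [-1.3, 0.6, 7.8]
   yaw6 -0.808 z 113.7 tz -0.12
force: [0.5, 1.0, -0.0]
   yaw6 -0.739 z 112.6 tz 0.01
force: [-0.1, 0.5, -0.6]
   yaw6 -0.67 z 112.2 tz -0.0
```

The force has fallen to zero, so the keyways have met the pins. I'll push down in steps.

```bash
python3 -m inch '[0,0,0.1,0,0,0,255, 0,0,0.1,0,0,0,255, 0,0,0,0,0,0,255]'|grep ^force:;python3 st.py
python3 -m inch '[0,0,0.1,0,0,0,255, 0,0,0.1,0,0,0,255, 0,0,0,0,0,0,255]'|grep ^force:;python3 st.py
```

```text
force: [0.3, 0.5, -1.5]
   yaw6 -0.67 z 110.1 tz 0.01
force: [-1.8, 1.0, 1.6]
   yaw6 -0.669 z 108.4 tz 0.04
```

```bash
python3 -m inch '[0,0,0.1,0,0,0,255, 0,0,0.1,0,0,0,255, 0,0,0,0,0,0,255]'|egrep '^force:|gap';python3 st.py
python3 -m inch '[0,0,0.1,0,0,0,255, 0,0,0.1,0,0,0,255, 0,0,0,0,0,0,255]'|egrep '^force:|gap';python3 st.py
python3 -m inch '[0,0,0.1,0,0,0,255, 0,0,0,0,0,0,255, 0,0,0,0,0,0,255]'|egrep '^force:|gap';python3 st.py
```

```text
force: [-2.8, 1.3, 3.3]
finger_gap: 50.6
   yaw6 -0.669 z 106.4 tz -0.01
force: [-4.3, 2.0, 10.9]
finger_gap: 50.9
   yaw6 -0.669 z 104.9 tz 0.0
force: [-6.7, 2.4, 19.7]
finger_gap: 50.5
   yaw6 -0.669 z 104.9 tz -0.06
```

Run:
```python
from h import *
s=grab_frame('scene');w=grab_frame('wrist')
a=cv2.resize(s['image'][160:260,165:255],(405,450),interpolation=2);b=cv2.resize(w['image'][100:350,130:390],(390,375))
im=np.hstack([a,cv2.copyMakeBorder(b,0,75,0,0,0)]);cv2.imwrite('pics/f.png',im[:,:,::-1])
for z in(100,135):print(z,[(np.array(proj(s,[545.3,-189.3,z]))-[165,160])*4.5])
```

```text
100 [array([194.52196396, 218.27665309])]
135 [array([189.55138532, 158.80478336])]
```

View pics/f.png

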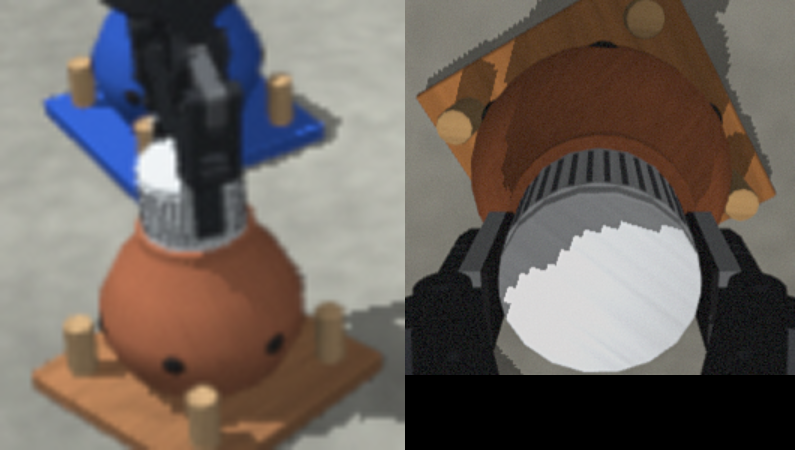

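The collar's rim (≈ 193,250) sits on the shoulder, with the fingertip (≈ 210,235) clear above it. It moved about 10 mm and the push is about 20 N. I'll hand in while holding.

```bash
python3 -c "
from rig import *
s=read_state();print(s['t'],s['tcp_pos'],s['force'],s['grip_force']);print(order.finish_job())"
```

```text
17.45 [ 545.82606334 -189.67849102  104.9148578 ] [-5.93880599  2.78344417 17.94187733] 64.66131515102461
the job is handed in; nothing more can be done
None
```

I dropped the cracked dome into the crate, turned the collar clockwise until it dropped over the pins, and handed in at 17.45 s with the gripper still holding it pushed home at about 18 N; the bowl, jar and oil lamp were not touched, and no verdict came back.

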